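# Change-over: release the mortise chisel and stow it in its guard

### The job

Release the square mortise chisel from the spindle by pulling the sprung collar back towards the motor, then draw the chisel straight out of its socket and lay it flat on the bench. Let go of it there, take it again by its shank, and slide it cutting end first, fully home, into the guard box that it fits, so that no sharp part is left outside. Leave the mallet, the lap joint and the try square where they are.

Things in the scene. Friction and masses are not known exactly. Their poses are not given: they have to be found in the camera images.
- head: Grey mortising head fixed to the bench: lying motor, 72 mm diameter, top 111 mm up, with a level 30.5 mm square steel spindle tube pointing to the robot's right. Origin on the bench under the spindle's root; x points outward along the spindle, z up. Motor and gear nose at x -180 to 2 mm, spindle to x = 120 mm, axis 75 mm up.
- spindle_mouth (a point): Centre of the spindle's open mouth, on its axis, 75 mm above the bench; axes as the head's (x outward). The square bore is 21.5 mm wide and oiled.
- collar (a joint): Collar travel in m: 0 at rest, 0.014 fully back (towards the motor, the head's -x). Sprung: 4 N at first, 9 N fully back; springs back when let go. Unlocks the chisel from 0.008 to 0.009 back; an ejector then pushes the chisel about 20 mm outward within 0.6 s. There it stays in the bore, unlocked, also after the collar is let go. With less travel the chisel stays locked.
- collar_grip (a point): On the spindle's axis, at the middle of the collar's plain grip part; moves with the collar. The collar is a dark steel sleeve round the spindle, 38 mm long, 50 mm diameter (head's x 72 to 110 mm at rest), with a thicker rim, 60 mm diameter and 10 mm long, at its motor end (x 62 to 72 mm).
- chisel: Plain steel mortise chisel, 168 mm long, 0.22 to 0.35 kg. Origin on its axis at the shoulder; x points to the cutting end. Cutting body 34 mm square, x 0 to 75 mm; tip 26 mm square to 87 mm. Shank 20 mm square to x = -60, neck 12 mm to -73, end ridge 20 mm to -81 mm. Balances about 27 mm ahead of the shoulder. Lying on the bench its axis is 17 mm up.
- chisel_body (a point): Middle of the chisel's cutting body, on its axis (chisel's x = 37.5 mm), 34 mm wide. At the start the chisel is locked in the spindle, x axes alike, shoulder about 9 mm outside the mouth, so only the cutting body can be reached. From there it must go about 73 mm outward before its end leaves the mouth.
- chisel_shank (a point): On the axis of the chisel's 20 mm square shank, 45 mm behind the shoulder (chisel's x = -45 mm). Inside the spindle at the start.
- guard: Larger of two wooden guard boxes, fixed: 102 long, 66 wide, 62 mm high, roofed, open at one end only, which faces roughly to the robot's left. Origin on the bench under the mouth's middle; x points level into the box. Pocket 46 wide, 42 high, 90 mm deep, floor 12 mm up. Chisel home: axes x alike, axis 29 mm up, tip at the back, shoulder about 3 mm inside, shank outside.
- small_guard: Smaller guard box, fixed, alike but 44 mm wide and 42 mm high, pocket 24 by 22 mm: too small for this chisel. Origin and axes as for the larger one. It may stand nearer to or farther from the robot than the larger one.
- mallet: Wooden mallet lying on the bench, 240 mm long, head 110 by 60 by 45 mm. Bystander. Origin on the bench; x axis along the handle towards the head.
- lap_joint: Pale timber lap-joint piece, 160 by 45 by 45 mm. Bystander. Origin under its middle; x axis along it.
- try_square: Try square lying flat, dark wooden stock 110 by 30 by 18 mm and a 150 mm steel blade. Bystander. Origin under the middle of the stock; x axis along the blade.
Things that resemble listed ones, but are neither listed nor needed, are in the scene too. What is shaped like the chisel but pink or purple is not meant.

How it is judged:
By the outcome, as a careful person would: the job done as asked, in the order asked, and still so for the second after the job is handed in, with the robot touching nothing.
It also fails if it takes over 58 s, if anything falls off the work surface, if the arm or the gripper's body presses on something with over 40 N, if the wrist force passes 120 N, or if a joint passes its speed limit or range.

### The arm

A 7-joint arm with a two-finger parallel gripper is mounted at the origin on the work surface. World frame = base frame: x ahead of the robot, y to its left, z up, the work surface at z = 0. Lengths are in m, angles in rad, forces in N, time in s.
With the tool pointing down it reaches from about 0.4 to 0.85 m from the base axis. Payload 4.5 kg.
Tool frame: the origin (TCP) lies where the fingers leave the gripper's body, on its centre line; the fingertips stand 73 mm ahead of it and the grasp point (between the pads) lies 54 mm ahead of it; z points along the fingers, y is the direction in which the jaws open and shut (so a half turn about z gives the same grasp; the last joint's range is limited). The gripper opens to 85 mm and grips with 20 to 120 N. Pads are 22 mm wide; open, the fingers measure 114 mm over their backs; the gripper's body (76 mm by 85 mm) begins 54 mm behind the grasp point. The pads swing forward as they close: fully open they stand 13 mm farther back than shut.
Start: joints at [1.364, 0.689, -0.195, 1.565, 0.157, 0.902, -0.215], TCP at [0.149, -0.607, 0.304] pointing down, gripper open.
Joint ranges: [-3.01, 3.01], [-0.46, 2.08], [-1.47, 1.51], [0.13, 2.56], [-1, 4.14], [0.04, 2.09], [-2.66, 2.66]. Speed limits (rad/s): [2.57, 2.57, 3.14, 3.14, 3.14, 3.14, 3.14].

### API

Orientations are given as a unit quaternion [x, y, z, w].
In Python, from cell import bot, vision, job gives the robot as it stands. The module is installed in compiled form; this text tells all that it offers.
- The arm moves only by the tool servo_tool, never from a script. Its argument "plan" is a list that holds one entry, the list of rows, each a list of 6 numbers: the shift along the tool's x, y, z in mm, then the turn, a rotation vector about the tool's x, y, z in degrees. In form: [[[dx, dy, dz, rx, ry, rz], ...]]. A call has 1 to 8 rows; each row shifts and turns the commanded pose from where the row before left it, along the tool's axes as they then stand; what a row does not reach is not made up. A row lasts 1/12 s, in which the tool goes at most 41.7 mm and 7.16 degrees, less where a joint would pass 70% of its speed; a pose out of reach is approached as far as the arm can. A call is refused whole if a number of a shift passes 41.7 or a number of a turn 7.16, either way. A call with a gripper value outside its range is refused whole. "gripper" is the finger opening in mm, from 0 to 85.4, set as the call begins (left out, the last holds). The fingers move at their own pace and stop on an object; "force" is the grip in N (left out, the last holds). Time passes only in rows, so rows that do not move let the fingers close. It gives the time, the measured TCP pose, the force and the opening at its end, in the units of the state.
- bot.read_state(): the state, without advancing time (a new reading comes with each control period).
- vision.get_image(name): name is "scene" or "side" or "wrist"; returns the picture (384x512x3 uint8, blue, green, red); there is no depth.
- vision.camera_params(name): a dict with "intrinsics" (3x3 intrinsics, pixels), "position" and "orientation" of the camera in the world; the wrist camera has in their place "T_tool_cam" (4x4, takes a point from camera to tool coordinates, whose origin is the TCP and whose axes are the flange's). Camera axes: x right, y down, z forward; pixel columns grow to the right and rows downward; lengths in m; the calibration is good to about 2 mm. A picture is of the moment at which its call begins: read the wrist's pose just before it. camera_params takes no time and is no camera call.
- job.finish_job(): hands the job in, once; it reports no verdict.
Trained networks look in the newest picture that a camera, given by its name, has taken for a name from the list of things; names that differ only in an ending like _2 or _b are one class to them, and where a whole thing is asked for, a point or a joint stands for the part that bears it (a point fixed in the world has none). Each returns a list of dicts, best first, with "confidence" (0 to 1); they miss things now and then, are a little off and sometimes report something else, mostly with a low value. They report only what shows in the picture. A call takes as long as a camera call. They do not tell look-alikes from the thing itself.
- vision.spot_in(camera, label): "box" ([centre column, centre row, width, height] in pixels, round what is visible of it).
- vision.masks_of(camera, label): "pixels" (384x512 bool, what is visible of it) and "box" ([centre column, centre row, width, height] in pixels, round what is visible of it).
- vision.tip_of(camera, label): "pixel" ([row, column] in pixels: a listed point, or the origin of a listed thing).
The state is a dict: "clock": time; "joint_pos": joint angles; "joint_velocities": joint speeds; "effort": joint torques, N m; "tcp_pos": TCP position; "ee_rot": TCP orientation; "ft_force": force on the tool from outside, world axes, zero at the start; "torque": the same for the moment, N m; "width": finger opening in m.
Only numpy, scipy, OpenCV 4.12 (cv2) and the standard library are available. Lean on these libraries where they do the work, as an engineer would, in place of code of your own. Each camera call takes 0.05 s, during which the arm holds its last target.

## Working session

There is one attempt and no reset: what is moved stays moved. The work goes in short steps, Python scripts to look and compute and a tool call to move; the robot and the scene stay as the last step left them, time stands still between calls to the robot, and variables do not carry over. Pictures are saved under pics/ and viewed, and the job is handed in when it is done.

Besides the shell and the picture viewer there is one more tool, called after ">>>" as name([rows], argument=value, ...), one row to a line, values as JSON. servo_tool: Moves the arm, as the interface text tells. Its arguments: {"type":"object","properties":{"plan":{"type":"array","items":{"type":"array","items":{"type":"array","items":{"type":"number"}}}},"gripper":{"type":"number"},"force":{"type":"number"}},"required":["plan"]}

```bash
mkdir -p pics; ls
cat > h.py <<'E'
import numpy as np,cv2
from scipy.spatial.transform import Rotation as R
from cell import bot,vision,job
def cam(n):
    p=vision.camera_params(n);K=np.array(p["intrinsics"])
    if "position" in p:
        return K,R.from_quat(p["orientation"]).as_matrix(),np.array(p["position"])
    s=bot.read_state();T=np.array(p["T_tool_cam"]);Rt=R.from_quat(s["ee_rot"]).as_matrix()
    return K,Rt@T[:3,:3],Rt@T[:3,3]+np.array(s["tcp_pos"])
def ray(c,u,v):
    K,Rm,o=c;d=Rm@np.linalg.solve(K,[u,v,1]);return o,d
def atz(c,u,v,z):
    o,d=ray(c,u,v);return o+d*(z-o[2])/d[2]
def proj(c,P):
    K,Rm,o=c;q=K@(Rm.T@(np.asarray(P,float)-o));return q[:2]/q[2]
def tri(rays):
    A=np.zeros((3,3));b=np.zeros(3)
    for o,d in rays:
        d=d/np.linalg.norm(d);M=np.eye(3)-np.outer(d,d);A+=M;b+=M@o
    x=np.linalg.solve(A,b);return x,[np.linalg.norm((np.eye(3)-np.outer(d/np.linalg.norm(d),d/np.linalg.norm(d)))@(x-o)) for o,d in rays]
def snap(n,f):
    im=vision.get_image(n);cv2.imwrite("pics/"+f,im);return im
E
python3 - <<'E'
from h import *
for n in("scene","side","wrist"):
    c=cam(n);im=snap(n,n+"0.png");print(n,c[2].round(3),c[1][:,2].round(3),c[0][0,0])
s=bot.read_state();print(s)
E
```

```text
pics
scene [ 0.995 -0.63   1.299] [-0.32   0.416 -0.851] 476.51835179466036
side [-0.197  0.964  0.775] [ 0.518 -0.702 -0.489] 461.11468780114666
wrist [ 0.217 -0.591  0.374] [-0.27  -0.064 -0.961] 335.7512747901703
{'clock': 0.15, 'joint_pos': array([ 1.36382474,  0.68978615, -0.19454221,  1.56609204,  0.15726889,
        0.90251825, -0.21505059]), 'joint_velocities': array([-7.91701879e-04, -3.95962999e-03,  3.34170524e-05, -2.99703998e-03,
       -1.54326697e-03, -4.66304311e-04,  1.37054920e-03]), 'effort': array([-1.74649678e-03, -5.39932287e+01, -1.26846325e+00, -1.58715731e+01,
        9.25946311e-03,  6.47991968e-03, -1.37566315e-05]), 'tcp_pos': array([ 0.14892287, -0.60659342,  0.3032753 ]), 'ee_rot': array([ 9.92755804e-01,  1.20147455e-01, -1.21596865e-04, -6.97969811e-04]), 'ft_force': array([-0.05240925, -0.79323796,  1.21540886]), 'torque': array([-0.00211262,  0.02031226, -0.01699771]), 'width': 0.08503815906311425}
```

View pics/scene0.png

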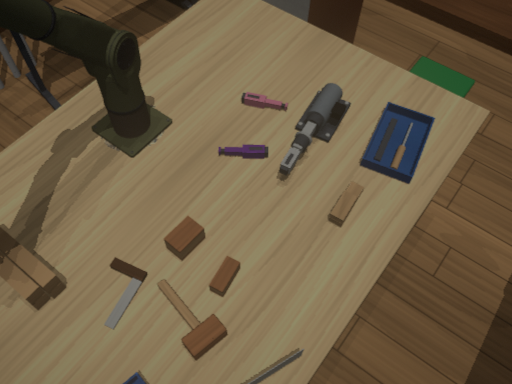

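View pics/side0.png

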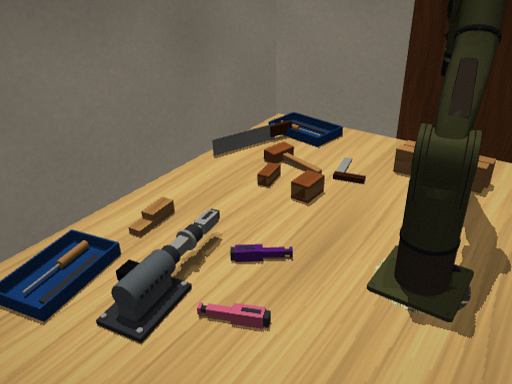

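View pics/wrist0.png

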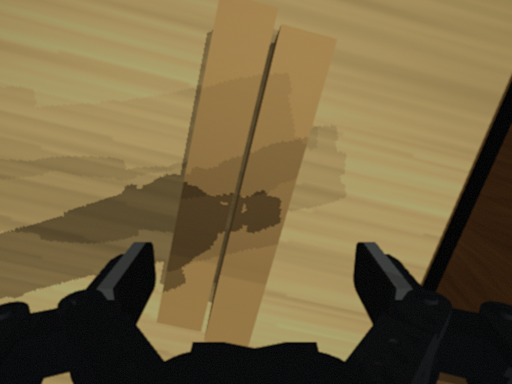

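Run:
```python
from h import *
for n in("scene","side"):
    for l in("head","spindle_mouth","collar_grip","chisel_body","chisel","guard","small_guard"):
        print(n,l,[(np.round(d["pixel"],1).tolist(),round(d["confidence"],2)) for d in vision.tip_of(n,l)][:4])
print(bot.read_state()["clock"])
```

```text
scene head [([137.1, 306.7], 0.63)]
scene spindle_mouth [([150.1, 295.9], 0.58), ([206.2, 344.3], 0.58), ([323.7, 193.6], 0.23)]
scene collar_grip [([142.4, 301.3], 0.72)]
scene chisel_body [([161.1, 291.8], 0.85), ([150.4, 248.3], 0.68), ([101.3, 254.6], 0.65), ([271.5, 126.3], 0.43)]
scene chisel [([102.4, 264.2], 0.73), ([151.7, 296.8], 0.72), ([152.8, 243.1], 0.64)]
scene guard [([229.6, 197.3], 0.74), ([152.8, 295.4], 0.45)]
scene small_guard [([265.4, 233.7], 0.75)]
side head [([277.3, 175.3], 0.78), ([195.0, 299.5], 0.74)]
side spindle_mouth [([230.6, 196.9], 0.74)]
side collar_grip [([234.4, 187.6], 0.68), ([222.3, 208.9], 0.5)]
side chisel_body [([315.3, 248.2], 0.88), ([256.2, 247.5], 0.65), ([220.6, 203.0], 0.62), ([232.5, 188.2], 0.31)]
side chisel [([313.7, 232.0], 0.77), ([229.0, 199.1], 0.73), ([254.0, 262.4], 0.55)]
side guard [([202.0, 297.0], 0.64)]
side small_guard [([183.6, 264.3], 0.92)]
0.85
```

Run:
```python
from h import *
cs,cd=cam("scene"),cam("side")
pts={"mouth":((295.9,150.1),(196.9,230.6)),"collar":((301.3,142.4),(187.6,234.4)),"body":((291.8,161.1),(203,220.6)),"chisel":((296.8,151.7),(199.1,229.0)),
"guard":((197.3,229.6),(297,202)),"sg":((233.7,265.4),(264.3,183.6)),"head":((306.7,137.1),(175.3,277.3))}
for k,(a,b) in pts.items():
    x,e=tri([ray(cs,*a),ray(cd,*b)]);print(k,x.round(4),np.round(e,4), atz(cs,*a,0).round(3),atz(cd,*b,0).round(3), "z75",atz(cs,*a,.075).round(4),atz(cd,*b,.075).round(4))
a=cv2.imread("pics/scene0.png");cv2.imwrite("pics/c1.png",cv2.resize(a[75:195,210:370],None,fx=5,fy=5,interpolation=2))
cv2.imwrite("pics/c2.png",cv2.resize(a[200:320,150:310],None,fx=5,fy=5,interpolation=2))
a=cv2.imread("pics/side0.png");cv2.imwrite("pics/c3.png",cv2.resize(a[195:345,90:290],None,fx=4,fy=4,interpolation=2))
```

```text
mouth [0.5484 0.2182 0.0696] [0.0007 0.0007] [0.524 0.267 0.   ] [0.621 0.144 0.   ] z75 [0.5508 0.215  0.075 ] [0.542  0.2236 0.075 ]
collar [0.5482 0.2517 0.0763] [0.0013 0.0013] [0.519 0.306 0.   ] [0.631 0.175 0.   ] z75 [0.5468 0.2517 0.075 ] [0.5508 0.2509 0.075 ]
body [0.5644 0.1731 0.0716] [0.0002 0.0002] [0.539 0.22  0.   ] [0.642 0.093 0.   ] z75 [0.5654 0.1708 0.075 ] [0.5609 0.177  0.075 ]
chisel [0.5517 0.2114 0.0701] [0.0047 0.0047] [0.53  0.263 0.   ] [0.621 0.134 0.   ] z75 [0.5568 0.2114 0.075 ] [0.5422 0.2145 0.075 ]
guard [ 0.4591 -0.1703 -0.0041] [0.0028 0.0028] [ 0.458 -0.173  0.   ] [ 0.458 -0.162  0.   ] z75 [ 0.4893 -0.1996  0.075 ] [ 0.3942 -0.0533  0.075 ]
sg [ 0.6187 -0.2011  0.0029] [0.0041 0.0041] [ 0.621 -0.198  0.   ] [ 0.619 -0.208  0.   ] z75 [ 0.6428 -0.2228  0.075 ] [ 0.5397 -0.0947  0.075 ]
head [0.5223 0.3367 0.0012] [0.0012 0.0012] [0.521 0.337 0.   ] [0.525 0.336 0.   ] z75 [0.5484 0.2809 0.075 ] [0.4548 0.3971 0.075 ]
```

View pics/c1.png

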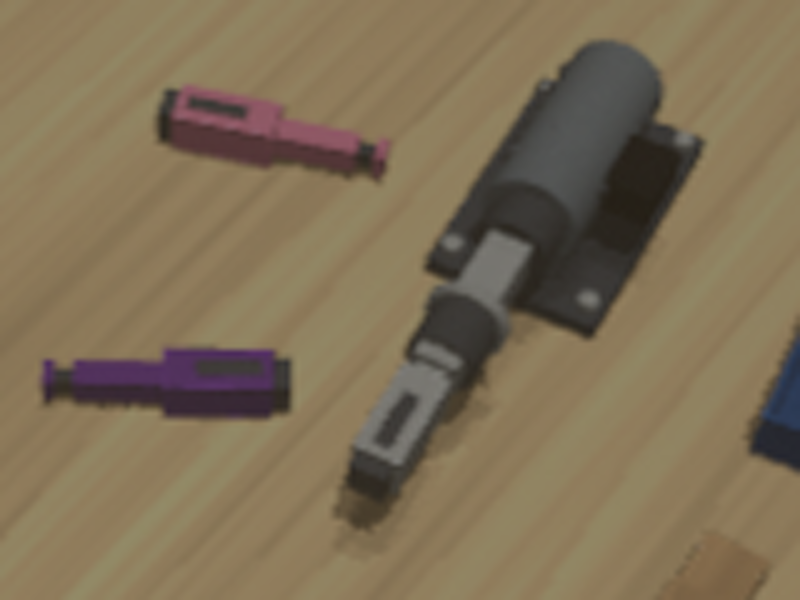

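View pics/c2.png

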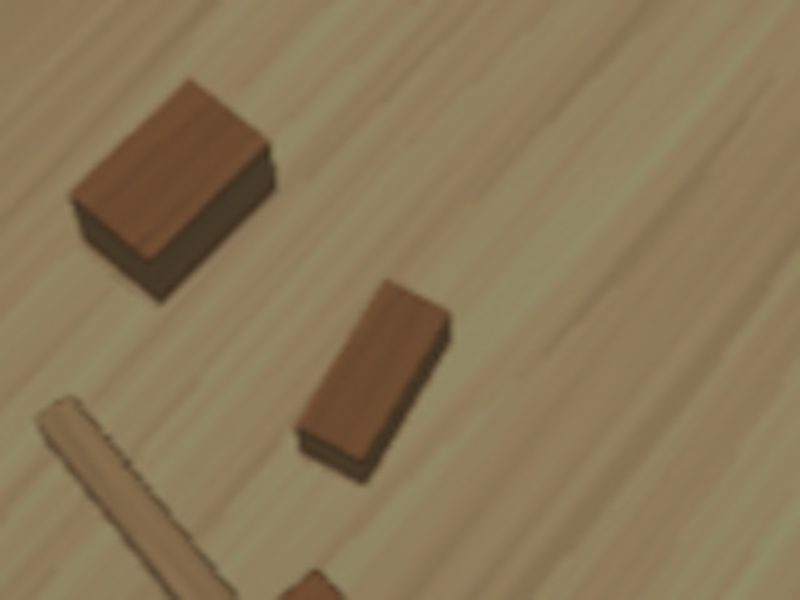

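View pics/c3.png

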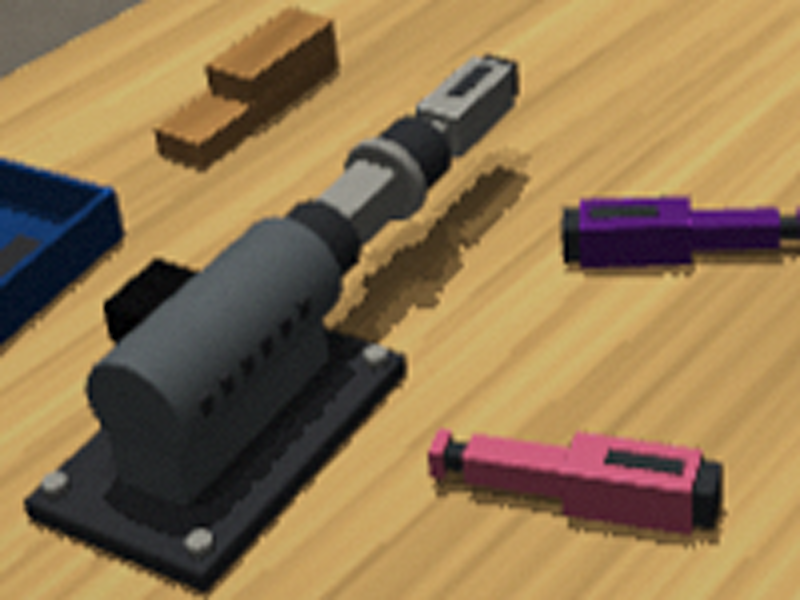

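Run:
```python
from h import *
cs,cd=cam("scene"),cam("side")
for nm,z,cr in(("guard",.062,[(190,80),(270,143),(150,258),(70,195)]),("sg",.042,[(388,280),(450,314),(364,462),(297,427)])):
    P=[atz(cs,150+u/5-.4,200+v/5-.4,z) for u,v in cr]
    for p in P:print(nm,p.round(4))
    print([np.linalg.norm(P[i]-P[i-1]).round(4) for i in range(4)])
for k,(u,v) in {"purple":(243.1,152.8),"purplebody":(248.3,150.4),"purend":(220,151),"purtip":(268,151),"pink":(264,102),"mallet":(165,285)}.items():print(k,atz(cs,u,v,.017).round(3))
s=bot.read_state();M=R.from_quat(s["ee_rot"]).as_matrix();print(M.round(3))
```

```text
guard [ 0.4302 -0.177   0.062 ]
guard [ 0.4955 -0.1801  0.062 ]
guard [ 0.4897 -0.2789  0.062 ]
guard [ 0.4261 -0.2773  0.062 ]
[np.float64(0.1005), np.float64(0.0654), np.float64(0.099), np.float64(0.0636)]
sg [ 0.5994 -0.1993  0.042 ]
sg [ 0.6409 -0.1941  0.042 ]
sg [ 0.6582 -0.2933  0.042 ]
sg [ 0.6157 -0.3004  0.042 ]
[np.float64(0.1023), np.float64(0.0418), np.float64(0.1007), np.float64(0.0431)]
purple [0.396 0.137 0.017]
purplebody [0.404 0.155 0.017]
purend [0.33  0.095 0.017]
purtip [0.458 0.194 0.017]
pink [0.315 0.364 0.017]
mallet [ 0.509 -0.371  0.017]
[[ 0.971  0.239  0.   ]
 [ 0.239 -0.971 -0.   ]
 [ 0.     0.    -1.   ]]
```

>>> servo_tool([
  [[40.4,-3.7,0,0,0,-3.54],[40.4,-3.7,0,0,0,-3.54],[40.4,-3.7,0,0,0,-3.54],[40.4,-3.7,0,0,0,-3.54],[40.4,-3.7,0,0,0,-3.54],[40.4,-3.7,0,0,0,-3.54],[40.4,-3.7,0,0,0,-3.54],[40.4,-3.7,0,0,0,-3.54]],
])

```text
clock: 1.52
tcp_pos: [0.425, -0.4384, 0.304]
ee_rot: [0.933, 0.361, 0.0, 0.0]
ft_force: [0.7, -0.6, -0.9]
width: 0.0857
```

>>> servo_tool([
  [[40.4,-3.7,0,0,0,-3.54],[40.4,-3.7,0,0,0,-3.54],[40.4,-3.7,0,0,0,-3.54],[40.4,-3.7,0,0,0,-3.54],[40.4,-3.7,0,0,0,-3.54],[40.4,-3.7,0,0,0,-3.54],[40.4,-3.7,0,0,0,-3.54],[40.4,-3.7,0,0,0,-3.54]],
])

```text
clock: 2.18
tcp_pos: [0.5861, -0.1602, 0.304]
ee_rot: [0.816, 0.578, 0.0, 0.0]
ft_force: [1.1, -0.2, 0.4]
width: 0.0852
```

>>> servo_tool([
  [[40.4,-3.7,0,0,0,-3.54],[40.4,-3.7,0,0,0,-3.54],[40.4,-3.7,0,0,0,-3.54],[40.4,-3.7,0,0,0,-3.54],[40.4,-3.7,0,0,0,-3.54],[40.4,-3.7,0,0,0,-3.54],[40.4,-3.7,0,0,0,-3.54],[40.4,-3.7,0,0,0,-3.54]],
])

```text
clock: 2.85
tcp_pos: [0.5961, 0.1611, 0.3039]
ee_rot: [0.65, 0.76, 0.0, 0.0]
ft_force: [0.5, -0.4, -0.6]
width: 0.0854
```

>>> servo_tool([
  [[30,-3,0,0,0,-3.54],[20,-1,0,0,0,-3.54],[0,0,0,0,0,0]],
])

```text
clock: 3.1
tcp_pos: [0.5808, 0.2147, 0.3044]
ee_rot: [0.598, 0.801, 0.002, -0.002]
ft_force: [-0.9, 0.3, 1.0]
width: 0.0851
```

Run:
```python
from h import *
s=bot.read_state();M=R.from_quat(s["ee_rot"]).as_matrix();print(s["clock"],s["tcp_pos"],M.round(3),s["joint_velocities"].round(3))
c=cam("wrist");im=snap("wrist","w1.png")
for l in("head","spindle_mouth","collar_grip","chisel_body","chisel"):
    for d in vision.tip_of("wrist",l)[:3]:
        v,u=d["pixel"];print(l,round(u,1),round(v,1),round(d["confidence"],2),atz(c,u,v,0 if l=="head" else .075).round(4))
```

```text
3.1 [0.5807883  0.21474923 0.30440697] [[-0.284  0.959 -0.001]
 [ 0.959  0.284  0.006]
 [ 0.006  0.001 -1.   ]] [ 0.057 -0.007  0.073  0.003  0.01   0.011 -0.024]
head 238.2 31.2 0.76 [0.5275 0.3347 0.    ]
spindle_mouth 219.7 158.5 0.56 [0.5468 0.2168 0.075 ]
collar_grip 222.4 127.6 0.81 [0.542  0.2444 0.075 ]
chisel_body 94.0 164.0 0.86 [0.438  0.1794 0.075 ]
chisel_body 216.3 203.9 0.67 [0.5549 0.1739 0.075 ]
chisel 219.8 168.1 0.97 [0.5492 0.2082 0.075 ]
chisel 64.7 175.2 0.86 [0.4138 0.1612 0.075 ]
```

View pics/w1.png

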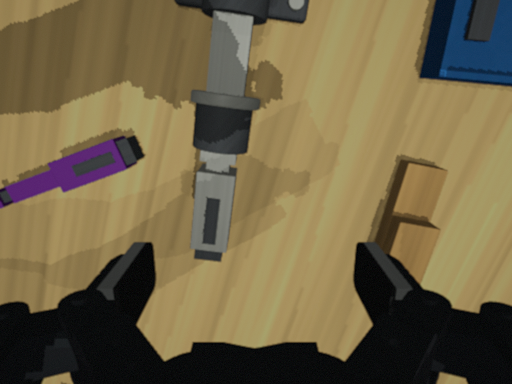

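Run:
```python
from h import *
a=cv2.imread("pics/w1.png");cv2.imwrite("pics/w1c.png",cv2.resize(a[0:280,170:290],None,fx=4,fy=2.1,interpolation=2)); 
b=a[80:270,170:290];cv2.imwrite("pics/w1d.png",cv2.resize(b,None,fx=3.1,fy=3.1,interpolation=2))
g=cv2.cvtColor(a,cv2.COLOR_BGR2GRAY).astype(int)
for v in (30,50,70,110,130,175,185,195,205,215,225,235,245,256):print(v,g[v,185:265:1].tolist())
```

```text
30 [102, 102, 103, 102, 102, 103, 105, 105, 105, 105, 103, 103, 102, 101, 102, 102, 102, 101, 100, 99, 98, 98, 97, 97, 93, 90, 93, 98, 103, 102, 102, 102, 102, 104, 103, 102, 104, 104, 104, 102, 100, 102, 103, 102, 101, 104, 124, 145, 150, 149, 150, 150, 149, 148, 149, 149, 148, 149, 149, 150, 151, 150, 150, 151, 151, 143, 120, 102, 114, 118, 119, 118, 116, 117, 118, 116, 116, 116, 122, 131]
50 [104, 103, 105, 106, 105, 104, 103, 103, 102, 103, 102, 102, 101, 101, 99, 99, 97, 98, 96, 97, 98, 99, 98, 99, 100, 103, 104, 103, 103, 104, 106, 105, 105, 104, 107, 107, 105, 104, 103, 105, 106, 105, 105, 105, 106, 106, 107, 107, 106, 106, 104, 109, 128, 150, 155, 154, 154, 154, 153, 154, 156, 158, 155, 137, 105, 114, 133, 135, 135, 133, 134, 136, 140, 141, 141, 143, 142, 141, 143, 142]
70 [104, 104, 103, 102, 102, 103, 102, 102, 101, 99, 100, 99, 98, 97, 99, 98, 100, 100, 99, 99, 97, 98, 99, 102, 103, 102, 103, 103, 105, 104, 104, 104, 106, 105, 105, 104, 102, 104, 105, 104, 105, 105, 105, 105, 106, 105, 106, 106, 105, 107, 106, 105, 106, 106, 105, 106, 106, 105, 110, 119, 126, 120, 81, 72, 
[... 3599 characters left out ...]
16, 117, 119, 120, 121, 122, 121, 119, 118, 116, 114, 115, 112, 108, 110, 115, 119, 120, 119, 118, 118, 117, 118, 121, 123, 121, 111, 109, 125, 130, 130, 130, 128, 127, 125, 123, 123, 126, 132, 135, 137, 139, 140, 142, 143, 141, 143, 143, 140, 139, 139, 142, 146, 148, 149, 150, 150, 151, 149, 149, 149, 149, 150, 150, 151]
256 [131, 131, 129, 130, 131, 131, 131, 130, 115, 77, 48, 46, 48, 49, 50, 48, 46, 48, 49, 48, 50, 50, 50, 51, 52, 49, 50, 50, 50, 48, 49, 46, 49, 50, 48, 54, 83, 123, 145, 146, 144, 145, 146, 146, 143, 143, 139, 137, 135, 133, 134, 136, 137, 139, 140, 141, 142, 142, 142, 140, 138, 138, 140, 143, 148, 149, 149, 150, 150, 148, 149, 149, 148, 149, 149, 150, 152, 153, 152, 154]
```

View pics/w1d.png

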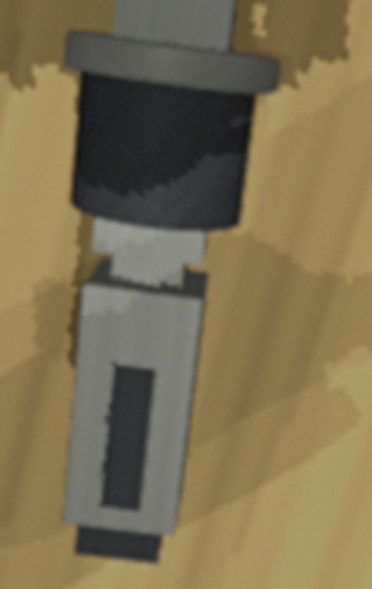

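Run:
```python
from h import *
s=bot.read_state()
c=cam("wrist")
L=[(205,194),(215,193),(225,192),(235,191),(245,190)];Rr=[(185,234.3),(195,233),(205,231.8),(215,230.7),(225,229.5),(235,228),(245,226.6)]
PL=np.array([atz(c,u,v,.092) for v,u in L]);PR=np.array([atz(c,u,v,.092) for v,u in Rr])
def fit(P):
    k=np.polyfit(P[:,1],P[:,0],1);return k
kl,kr=fit(PL),fit(PR);print(kl,kr,np.degrees(np.arctan(kl[0])),np.degrees(np.arctan(kr[0])))
for y in(.16,.19):print(y,np.polyval(kl,y),np.polyval(kr,y))
# spindle
for v,u1,u2 in((30,211,251),(50,None,248.5)):
    for u in(u1,u2):
        if u:print("sp",atz(c,u,v,.0903).round(4))
# collar: full-model fit: cylinder axis point a+ t h; silhouettes
from scipy.optimize import least_squares
obs=[(110,195.2,251.8),(130,193.8,249.4)]
def sil(x0,yaw):
    h=np.array([np.cos(yaw),np.sin(yaw),0]);n=np.array([-h[1],h[0],0]);o=np.array([x0,.215,.075]) # axis at y=.215
    r=[]
    for v,a,b in obs:
        for u in(a,b):
            p,d=ray(c,u,v);k=np.cross(d,h);k/=np.linalg.norm(k);r.append(np.dot(o-p,k))
    r=np.array(r);return r
def f(q):
    r=sil(*q);return np.abs(r)-.025
for y0 in(-74,-75.5,-73):
    q=least_squares(f,[.552,np.radians(y0)]);print(q.x[0],np.degrees(q.x[1]),q.fun)
for yy in(-73,-74,-75,-76):
    print(yy,sil(.553,np.radians(yy)).round(4))
# tip end edge
print("tip front", atz(c,208,260,.088),"body end",atz(c,209,249,.092))
```

```text
[-0.13022587  0.56062881] [-0.13632664  0.59529378] -7.419637834236189 -7.763084784906437
0.16 0.539792675409507 0.5734815200927809
0.19 0.535885899442333 0.5693917209912953
sp [0.52   0.3068 0.0903]
sp [0.55   0.3152 0.0903]
sp [0.5519 0.3007 0.0903]
0.5490909650007332 -80.21074761237695 [-0.00080587 -0.00045128 -0.00050263 -0.00083951]
0.5490909289308729 -80.21082456195516 [-0.00080587 -0.00045129 -0.00050264 -0.00083951]
0.5490909831787837 -80.21070883154357 [-0.00080588 -0.00045127 -0.00050262 -0.00083952]
-73 [-0.0236  0.0253 -0.0261  0.0227]
-74 [-0.0243  0.0247 -0.0264  0.0224]
-75 [-0.0249  0.0241 -0.0267  0.0221]
-76 [-0.0255  0.0234 -0.027   0.0218]
tip front [0.56397296 0.1117876  0.088     ] body end [0.5622432  0.12528663 0.092     ]
```

>>> servo_tool([
  [[10,-9.5,18,0,0,2.8],[10,-9.5,18,0,0,2.8],[10,-9.5,18,0,0,2.8],[0,0,0,0,0,0],[0,0,0,0,0,0],[0,0,0,0,0,0]],
])

```text
clock: 3.9
tcp_pos: [0.5504, 0.2295, 0.2508]
ee_rot: [0.66, 0.751, 0.001, 0.001]
ft_force: [0.5, 0.3, 1.0]
width: 0.0851
```

Run:
```python
from h import *
s=bot.read_state();M=R.from_quat(s["ee_rot"]).as_matrix();print(s["clock"],s["tcp_pos"],M.round(4),s["joint_velocities"].round(3))
c=cam("wrist");im=snap("wrist","w2.png")
for l in("collar_grip","chisel_body","spindle_mouth","chisel"):
    for d in vision.tip_of("wrist",l)[:2]:
        v,u=d["pixel"];print(l,round(u,1),round(v,1),round(d["confidence"],2),atz(c,u,v,0 if l=="head" else .075).round(4))
b=im[0:270,170:350];cv2.imwrite("pics/w2d.png",cv2.resize(b,None,fx=2.2,fy=2.2,interpolation=2))
```

```text
3.9 [0.55038376 0.2295354  0.25080204] [[-1.287e-01  9.917e-01  2.200e-03]
 [ 9.917e-01  1.287e-01 -1.000e-04]
 [-4.000e-04  2.200e-03 -1.000e+00]] [ 0.007 -0.006 -0.    -0.016  0.001 -0.003 -0.007]
collar_grip 249.9 165.3 0.57 [0.5449 0.2445 0.075 ]
chisel_body 248.9 252.4 0.68 [0.5531 0.1729 0.075 ]
chisel_body 104.0 219.4 0.65 [0.4365 0.1867 0.075 ]
spindle_mouth 244.0 200.6 0.85 [0.5439 0.2162 0.075 ]
chisel 72.9 237.0 0.69 [0.412  0.1684 0.075 ]
chisel 248.7 211.7 0.62 [0.5486 0.2076 0.075 ]
```

View pics/w2d.png

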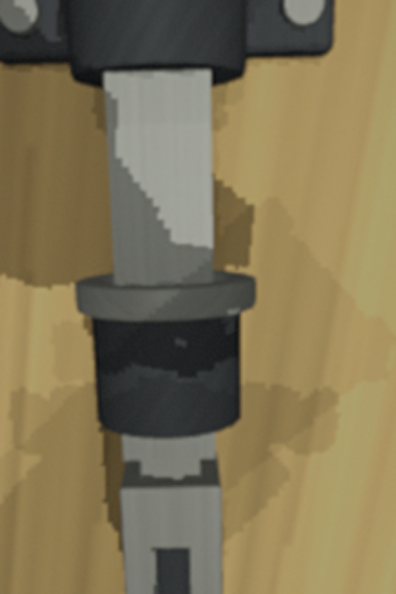

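Run:
```python
from h import *
c=cam("wrist")
def pr(n,v,a,b,z):
    A,B=atz(c,a,v,z),atz(c,b,v,z);print(n,A[:2].round(4),B[:2].round(4),np.linalg.norm(A-B).round(4),((A+B)/2)[:2].round(4));return (A+B)/2
P=[pr("sp",34,217.3,265.9,.09025),pr("sp",127,221.4,266.8,.09025),pr("ch",222.7,225,270.5,.092),pr("ch",266,227.3,270.9,.092)]
P=np.array(P);k=np.polyfit(P[:,1],P[:,0],1);print(k,np.degrees(np.arctan(k[0])),P[:,0]-np.polyval(k,P[:,1]))
for y in(.2445,.175):print(y,np.polyval(k,y))
# collar end x: front edge of collar top; body back end
print("collar front top z~.1",atz(c,247,197.5,.099),"rim motor end",atz(c,245,126,.105),"rim front",atz(c,245,145,.104),"shoulder",atz(c,248,220,.092),"nose",atz(c,241,31,.09))
```

```text
sp [0.5128 0.3302] [0.5433 0.3341] 0.0308 [0.5281 0.3322]
sp [0.5213 0.2724] [0.552  0.2764] 0.031 [0.5366 0.2744]
ch [0.5311 0.2038] [0.5642 0.208 ] 0.0334 [0.5477 0.2059]
ch [0.5365 0.1687] [0.5695 0.173 ] 0.0333 [0.553  0.1708]
[-0.15564791  0.5796088 ] -8.846981098496732 [ 1.49536763e-04 -2.65559588e-04  9.64033401e-05  1.96194854e-05]
0.2445 0.5415528903127712
0.175 0.552370420191358
collar front top z~.1 [0.54459579 0.22736342 0.099     ] rim motor end [0.53735367 0.27666891 0.105     ] rim front [0.5388167  0.26442128 0.104     ] shoulder [0.54757503 0.20804333 0.092     ] nose [0.52746015 0.33389076 0.09      ]
```

>>> servo_tool([
  [[8.7,-3.5,15,0,0,-0.7],[8.7,-3.5,20,0,0,-0.7],[0,0,30,0,0,0],[0,0,30,0,0,0],[0,0,20,0,0,0],[0,0,10,0,0,0],[0,0,0,0,0,0],[0,0,0,0,0,0]],
])

```text
clock: 4.82
tcp_pos: [0.54, 0.247, 0.1254]
ee_rot: [0.651, 0.759, 0.0, 0.0]
ft_force: [0.4, -0.6, 0.2]
width: 0.0851
```

>>> servo_tool([
  [[0,0,0,0,0,0],[0,0,0,0,0,0],[0,0,0,0,0,0],[0,0,0,0,0,0],[0,0,0,0,0,0]],
], gripper=40, force=50)

```text
clock: 5.23
tcp_pos: [0.5419, 0.2474, 0.1271]
ee_rot: [0.651, 0.759, 0.003, 0.001]
ft_force: [2.0, -0.3, 6.4]
width: 0.049
```

>>> servo_tool([
  [[3,0,0,0,0,0],[3,0,0,0,0,0],[3,0,0,0,0,0],[2,0,0,0,0,0],[2,0,0,0,0,0],[0,0,0,0,0,0],[0,0,0,0,0,0],[0,0,0,0,0,0]],
])

```text
clock: 5.9
tcp_pos: [0.5405, 0.2565, 0.1271]
ee_rot: [0.651, 0.759, 0.0, 0.004]
ft_force: [2.5, -7.4, 9.4]
width: 0.0495
```

Run:
```python
from h import *
snap("wrist","w3.png");a=snap("scene","s3.png")
cv2.imwrite("pics/s3c.png",cv2.resize(a[75:195,210:370],None,fx=5,fy=5,interpolation=2))
s=bot.read_state();print(s["tcp_pos"],s["ft_force"],s["clock"])
```

```text
[0.54049134 0.25649568 0.12706488] [ 2.07297218 -6.35418543  9.22553912] 6.0
```

View pics/w3.png

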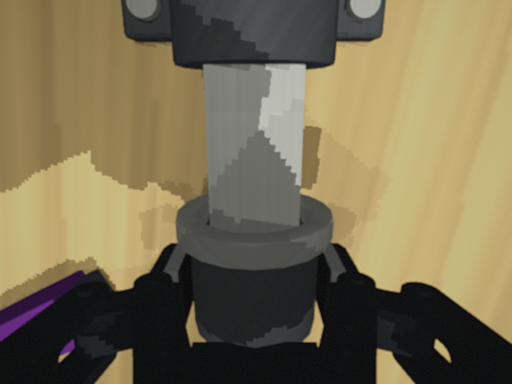

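View pics/s3c.png

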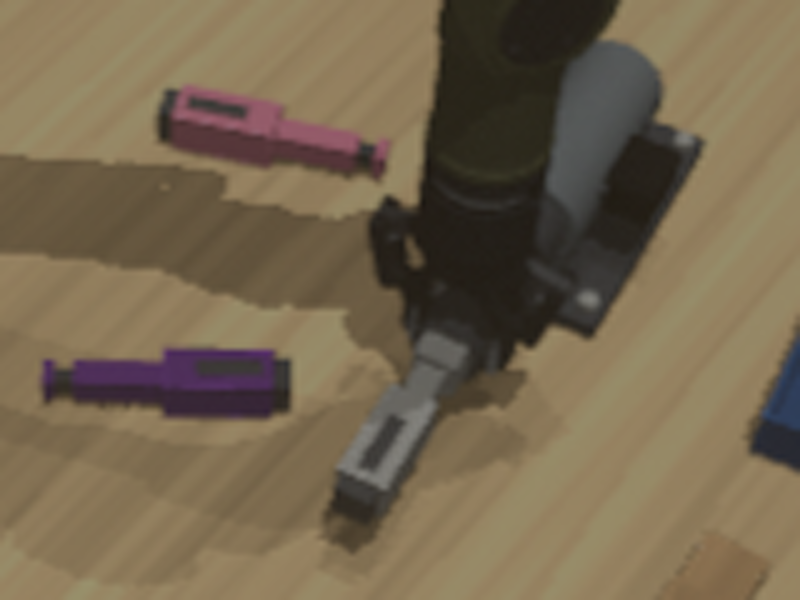

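>>> servo_tool([
  [[3,0,0,0,0,0],[0,0,0,0,0,0],[0,0,0,0,0,0],[0,0,0,0,0,0],[0,0,0,0,0,0]],
])

```text
clock: 6.42
tcp_pos: [0.5401, 0.259, 0.1271]
ee_rot: [0.651, 0.759, -0.0, 0.004]
ft_force: [2.4, -7.0, 10.5]
width: 0.0495
```

>>> servo_tool([
  [[-5,0,0,0,0,0],[-8,0,0,0,0,0],[0,0,0,0,0,0],[0,0,0,0,0,0]],
])

```text
clock: 6.75
tcp_pos: [0.5418, 0.248, 0.1271]
ee_rot: [0.651, 0.759, 0.001, 0.003]
ft_force: [1.1, -4.5, 7.9]
width: 0.0493
```

>>> servo_tool([
  [[0,0,0,0,0,0],[0,0,0,0,0,0],[0,0,0,0,0,0],[0,0,-20,0,0,0],[0,0,-35,0,0,0],[0,0,-40,0,0,0],[-35,0,-40,0,0,0],[-20,0,0,0,0,0]],
], gripper=85)

```text
clock: 7.42
tcp_pos: [0.5485, 0.2053, 0.2575]
ee_rot: [0.649, 0.76, 0.005, 0.002]
ft_force: [0.6, -0.8, -0.7]
width: 0.0853
```

Run:
```python
from h import *
s=bot.read_state();M=R.from_quat(s["ee_rot"]).as_matrix();print(s["clock"],s["tcp_pos"],M.round(4),s["joint_velocities"].round(3))
c=cam("wrist");im=snap("wrist","w4.png")
for l in("collar_grip","chisel_body","spindle_mouth","chisel"):
    for d in vision.tip_of("wrist",l)[:2]:
        v,u=d["pixel"];print(l,round(u,1),round(v,1),round(d["confidence"],2),atz(c,u,v,0 if l=="head" else .075).round(4))
b=im[0:270,170:350];cv2.imwrite("pics/w4d.png",cv2.resize(b,None,fx=2.2,fy=2.2,interpolation=2))
```

```text
7.4167 [0.54851203 0.20534785 0.25751384] [[-0.1563  0.9877  0.0099]
 [ 0.9877  0.1563  0.006 ]
 [ 0.0043  0.0107 -0.9999]] [ 0.434  0.015  0.037  0.219  0.078 -0.159  0.285]
collar_grip 254.5 134.2 0.57 [0.5439 0.244  0.075 ]
chisel_body 106.2 191.5 0.93 [0.4359 0.1817 0.075 ]
chisel_body 250.7 243.8 0.82 [0.5549 0.1546 0.075 ]
spindle_mouth 250.5 171.1 0.63 [0.5453 0.2154 0.075 ]
chisel 77.4 207.8 0.7 [0.4138 0.1646 0.075 ]
chisel 254.6 205.2 0.65 [0.5528 0.1883 0.075 ]
```

View pics/w4d.png

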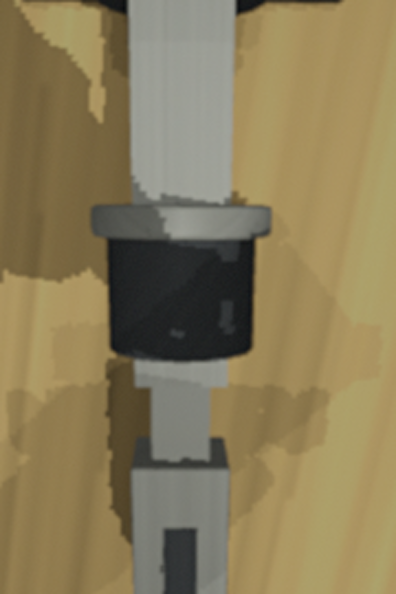

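>>> servo_tool([
  [[-19,1,15,0,0,0],[-18.5,1,25,0,0,0],[0,0,30,0,0,0],[0,0,30,0,0,0],[0,0,18,0,0,0],[0,0,8,0,0,0],[0,0,0,0,0,0],[0,0,0,0,0,0]],
])

```text
clock: 8.33
tcp_pos: [0.5538, 0.1674, 0.1252]
ee_rot: [0.65, 0.76, 0.0, -0.0]
ft_force: [-0.1, 0.5, 0.1]
width: 0.0849
```

Run:
```python
from h import *
s=bot.read_state();M=R.from_quat(s["ee_rot"]).as_matrix();print(s["clock"],s["tcp_pos"],M.round(4),np.polyval([-.15565,.57961],s["tcp_pos"][1]))
```

```text
8.3333 [0.55377778 0.16741551 0.12516481] [[-1.553e-01  9.879e-01 -6.000e-04]
 [ 9.879e-01  1.553e-01  7.000e-04]
 [ 8.000e-04 -5.000e-04 -1.000e+00]] 0.5535517751451641
```

>>> servo_tool([
  [[-4,0,-5,0,0,0],[-4,0,-5,0,0,0],[0,0,0,0,0,0],[0,0,0,0,0,0]],
])

```text
clock: 8.67
tcp_pos: [0.5562, 0.1577, 0.1367]
ee_rot: [0.651, 0.759, 0.001, 0.001]
ft_force: [-0.1, -0.4, 0.2]
width: 0.0851
```

>>> servo_tool([
  [[0,0,0,0,0,0],[0,0,0,0,0,0],[0,0,0,0,0,0],[0,0,0,0,0,0],[0,0,0,0,0,0],[0,0,0,0,0,0]],
], gripper=20, force=80)

```text
clock: 9.17
tcp_pos: [0.5553, 0.1583, 0.1354]
ee_rot: [0.65, 0.76, 0.0, 0.0]
ft_force: [-0.7, -1.0, 3.3]
width: 0.0326
```

>>> servo_tool([
  [[-5,0,0,0,0,0],[-10,0,0,0,0,0],[-10,0,0,0,0,0],[-10,0,0,0,0,0],[-10,0,0,0,0,0]],
])

```text
clock: 9.58
tcp_pos: [0.5621, 0.1111, 0.1347]
ee_rot: [0.651, 0.759, -0.001, 0.0]
ft_force: [-0.4, -0.9, -2.9]
width: 0.0332
```

>>> servo_tool([
  [[-10,0,0,0,0,0],[-10,0,0,0,0,0],[-15,0,0,0,0,0],[-10,0,0,0,0,0],[0,0,0,0,0,0],[0,0,0,0,0,0]],
])

```text
clock: 10.08
tcp_pos: [0.5692, 0.0684, 0.1351]
ee_rot: [0.651, 0.759, -0.0, -0.0]
ft_force: [0.3, 0.6, -3.0]
width: 0.0329
```

Run:
```python
from h import *
snap("wrist","w5.png")
s=bot.read_state();M=R.from_quat(s["ee_rot"]).as_matrix();print(s["clock"],s["tcp_pos"],M.round(4))
```

```text
10.1333 [0.56909152 0.06974367 0.13527557] [[-1.535e-01  9.881e-01  1.000e-04]
 [ 9.881e-01  1.535e-01  1.100e-03]
 [ 1.000e-03  3.000e-04 -1.000e+00]]
```

View pics/w5.png

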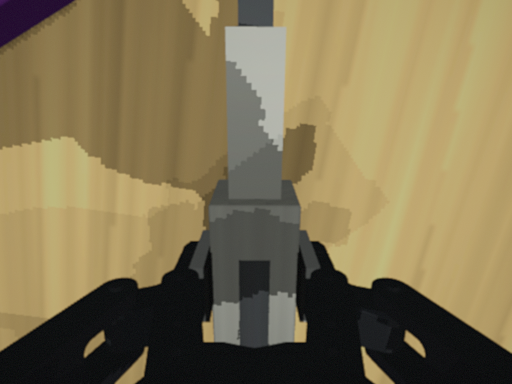

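>>> servo_tool([
  [[-7,-9,0,0,0,1],[-14,-17,0,0,0,1.9],[-14,-17,0,0,0,1.9],[-14,-17,0,0,0,1.9],[-14,-17,0,0,0,1.9],[-14,-17,10,0,0,1.9],[-8,-9,10,0,0,1.1],[0,0,10,0,0,0]],
])

```text
clock: 10.8
tcp_pos: [0.4696, -0.0237, 0.1053]
ee_rot: [0.724, 0.689, -0.002, -0.0]
ft_force: [-0.1, -0.1, -2.8]
width: 0.0323
```

>>> servo_tool([
  [[0,0,10,0,0,0],[0,0,8,0,0,0],[0,0,5,0,0,0],[0,0,2,0,0,0],[0,0,0,0,0,0],[0,0,0,0,0,0]],
])

```text
clock: 11.3
tcp_pos: [0.4727, -0.0207, 0.0806]
ee_rot: [0.723, 0.691, 0.001, -0.0]
ft_force: [-0.5, 1.7, 1.4]
width: 0.0332
```

Run:
```python
from h import *
s=bot.read_state();M=R.from_quat(s["ee_rot"]).as_matrix();print(s["clock"],s["tcp_pos"],M.round(4),s["ft_force"])
c=cam("wrist");im=snap("wrist","w6.png")
```

```text
11.3 [ 0.47271845 -0.02069876  0.08064293] [[ 0.0459  0.9989  0.0013]
 [ 0.9989 -0.046   0.002 ]
 [ 0.0021  0.0012 -1.    ]] [-0.54746066  1.66448512  1.35284819]
```

View pics/w6.png

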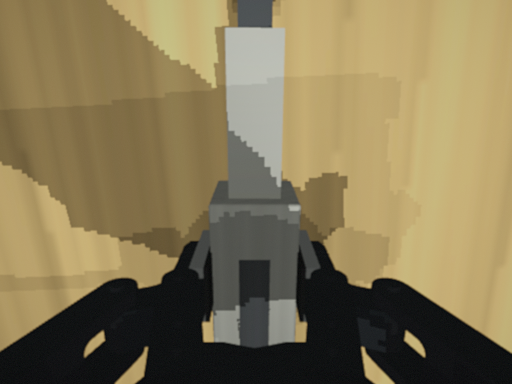

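>>> servo_tool([
  [[0,0,1,0,0,0],[0,0,1,0,0,0],[0,0,0,0,0,0],[0,0,0,0,0,0]],
])

```text
clock: 11.68
tcp_pos: [0.4728, -0.0209, 0.0802]
ee_rot: [0.723, 0.691, 0.002, 0.0]
ft_force: [-2.8, 5.2, 22.8]
width: 0.0325
```

>>> servo_tool([
  [[0,0,0,0,0,0],[0,0,0,0,0,0],[0,0,0,0,0,0],[0,0,-15,0,0,0],[0,0,-35,0,0,0],[0,0,-40,0,0,0],[0,0,-40,0,0,0],[0,0,-40,0,0,0]],
], gripper=85)

```text
clock: 12.35
tcp_pos: [0.4716, -0.023, 0.2498]
ee_rot: [0.724, 0.69, -0.001, -0.001]
ft_force: [0.8, -0.4, 0.3]
width: 0.0847
```

>>> servo_tool([
  [[0,0,-30,0,0,0],[0,0,-10,0,0,0],[0,0,0,0,0,0],[0,0,0,0,0,0],[0,0,0,0,0,0]],
])

```text
clock: 12.77
tcp_pos: [0.4716, -0.023, 0.287]
ee_rot: [0.724, 0.69, -0.001, -0.001]
ft_force: [-0.2, 0.3, -0.0]
width: 0.085
```

Run:
```python
from h import *
s=bot.read_state();M=R.from_quat(s["ee_rot"]).as_matrix();print(s["clock"],s["tcp_pos"],M.round(4),s["joint_velocities"].round(3))
c=cam("wrist");im=snap("wrist","w7.png")
for l in("chisel_shank","chisel","guard"):
    for d in vision.tip_of("wrist",l)[:2]:
        v,u=d["pixel"];print(l,round(u,1),round(v,1),round(d["confidence"],2),atz(c,u,v,0 if l=="guard" else .017).round(4))
```

```text
12.7667 [ 0.47155259 -0.02299632  0.28698108] [[ 4.870e-02  9.988e-01 -2.600e-03]
 [ 9.988e-01 -4.870e-02 -6.000e-04]
 [-7.000e-04 -2.600e-03 -1.000e+00]] [-0.008  0.012  0.001  0.003 -0.001  0.002  0.001]
chisel_shank 118.1 24.7 0.88 [0.3502 0.1112 0.017 ]
chisel_shank 252.5 84.4 0.73 [0.4723 0.0521 0.017 ]
chisel 254.8 127.7 0.58 [0.4725 0.0104 0.017 ]
guard 251.7 286.8 0.86 [ 0.4593 -0.1821  0.    ]
```

View pics/w7.png

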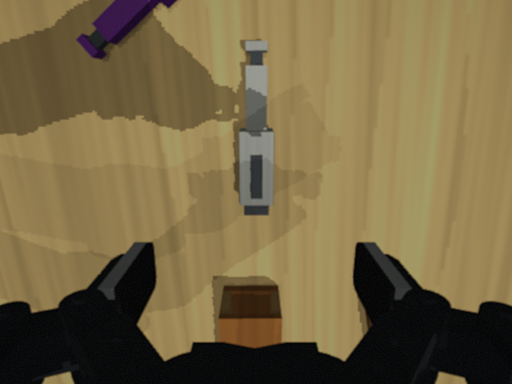

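Run:
```python
from h import *
a=cv2.imread("pics/w7.png");
cv2.imwrite("pics/w7a.png",cv2.resize(a[265:350,205:295],None,fx=7,fy=7,interpolation=2))
cv2.imwrite("pics/w7b.png",cv2.resize(a[30:220,215:300],None,fx=3.1,fy=3.1,interpolation=2))
```

```text
(no output)
```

View pics/w7a.png

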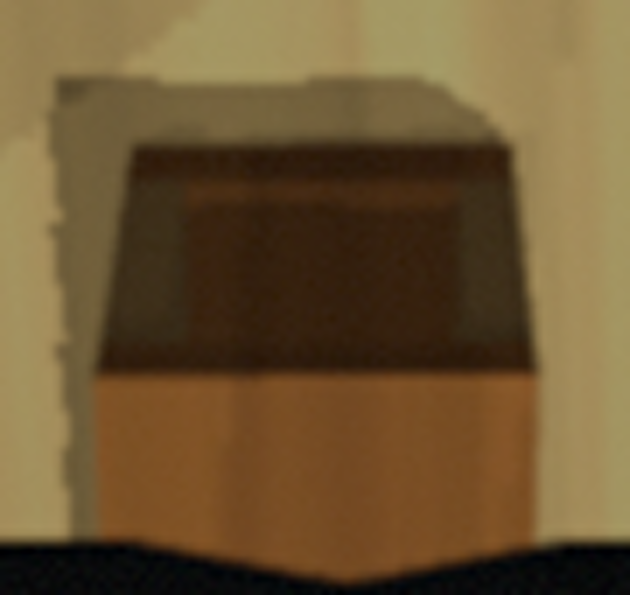

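View pics/w7b.png

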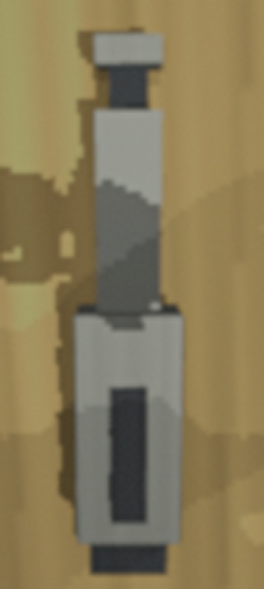

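Run:
```python
from h import *
c=cam("wrist")
def pr(n,v,a,b,z,v2=None):
    A,B=atz(c,a,v,z),atz(c,b,v2 or v,z);print(n,A[:2].round(4),B[:2].round(4),np.linalg.norm(A-B).round(4),((A+B)/2)[:2].round(4));return (A+B)/2,B-A
a,e1=pr("gtop",318.4,219,281.6,.062);b,e2=pr("gbot",286.15,224,277.9,0,286.0);d,e3=pr("gtop2",341.4,219,281.6,.062)
for e in(e1,e2):print("guard yaw from edge",np.degrees(np.arctan2(e[1],e[0]))-90)
print("yaw side",np.degrees(np.arctan2(*(d-a)[1::-1])))
p,_=pr("body",132,239.2,273.1,.034);q,_=pr("body",204.8,239.8,273.4,.034);r,_=pr("sh",65.5,245.6,266.9,.027);r2,_=pr("sh",126.8,246.3,266.6,.027)
for x,y in((p,q),(r,q),(r,r2)):print("chisel yaw",np.degrees(np.arctan2(*(y-x)[1::-1])))
print("ridge end",atz(c,256,40.3,.027))
M=c[1];print("tool x yaw-180",-92.79)
```

```text
gtop [ 0.4267 -0.1775] [ 0.4914 -0.1805] 0.0647 [ 0.4591 -0.179 ]
gbot [ 0.4262 -0.179 ] [ 0.4916 -0.1818] 0.0654 [ 0.4589 -0.1804]
gtop2 [ 0.4245 -0.206 ] [ 0.4907 -0.209 ] 0.0662 [ 0.4576 -0.2075]
guard yaw from edge -92.60074193730667
guard yaw from edge -92.44520999184536
yaw side -92.93744912969686
body [0.4577 0.0095] [0.4902 0.008 ] 0.0325 [0.4739 0.0088]
body [ 0.4538 -0.0642] [ 0.4881 -0.0658] 0.0343 [ 0.471 -0.065]
sh [0.467  0.0698] [0.4867 0.0688] 0.0198 [0.4769 0.0693]
sh [0.4645 0.0134] [0.4843 0.0125] 0.0198 [0.4744 0.013 ]
chisel yaw -92.30419924621128
chisel yaw -92.51172010764223
chisel yaw -92.4573144807256
ridge end [0.47763077 0.09091498 0.027     ]
tool x yaw-180 -92.79
```

>>> servo_tool([
  [[20,0,15,0,0,0],[25,0,25,0,0,0],[20,0,30,0,0,0],[12,0,30,0,0,0],[0,0,30,0,0,0],[0,0,25,0,0,0],[0,0,15,0,0,0],[0,0,0,0,0,0]],
])

```text
clock: 13.63
tcp_pos: [0.4743, 0.0547, 0.1151]
ee_rot: [0.723, 0.691, -0.003, -0.001]
ft_force: [-0.1, -0.6, -0.3]
width: 0.0849
```

Run:
```python
from h import *
s=bot.read_state();M=R.from_quat(s["ee_rot"]).as_matrix();print(s["clock"],s["tcp_pos"],M.round(4),s["joint_velocities"].round(3))
```

```text
13.6333 [0.47428495 0.0547267  0.11505459] [[ 0.0462  0.9989 -0.006 ]
 [ 0.9989 -0.0462 -0.0019]
 [-0.0022 -0.0059 -1.    ]] [ 0.038 -0.069 -0.055 -0.012 -0.034  0.066  0.033]
```

>>> servo_tool([
  [[0,1,15,0,0,0],[0,0,13,0,0,0],[0,0,7,0,0,0],[0,0,2,0,0,0],[0,0,0,0,0,0],[0,0,0,0,0,0]],
])

```text
clock: 14.13
tcp_pos: [0.4772, 0.0544, 0.0818]
ee_rot: [0.724, 0.69, 0.0, 0.0]
ft_force: [0.7, -0.4, 0.4]
width: 0.0851
```

Run:
```python
from h import *
s=bot.read_state();M=R.from_quat(s["ee_rot"]).as_matrix();print(s["clock"],s["tcp_pos"],M.round(4),s["ft_force"])
```

```text
14.1333 [0.47724723 0.05439715 0.08182263] [[ 4.830e-02  9.988e-01  7.000e-04]
 [ 9.988e-01 -4.830e-02  2.000e-04]
 [ 2.000e-04  7.000e-04 -1.000e+00]] [ 0.70782369 -0.366712    0.38106685]
```

>>> servo_tool([
  [[0,-1.3,3,0,0,0],[0,0,1,0,0,0],[0,0,0,0,0,0],[0,0,0,0,0,0]],
])

```text
clock: 14.47
tcp_pos: [0.4757, 0.0544, 0.0774]
ee_rot: [0.724, 0.69, 0.0, 0.0]
ft_force: [1.3, 0.4, -0.4]
width: 0.0846
```

>>> servo_tool([
  [[0,0,0,0,0,0],[0,0,0,0,0,0],[0,0,0,0,0,0],[0,0,0,0,0,0],[0,0,0,0,0,0],[0,0,0,0,0,0],[0,0,0,0,0,0]],
], gripper=5, force=100)

```text
clock: 15.05
tcp_pos: [0.4759, 0.0545, 0.0775]
ee_rot: [0.724, 0.69, 0.0, 0.0]
ft_force: [-0.3, -0.6, 4.1]
width: 0.0182
```

>>> servo_tool([
  [[0,0,-5,0,0,0],[0,-3,-5,0,0,0],[0,-3,-5,0,0,0],[-10,0,0,0,0,0],[0,0,0,0,0,0],[0,0,0,0,0,0],[0,0,0,0,0,0]],
])

```text
clock: 15.63
tcp_pos: [0.4693, 0.0445, 0.0921]
ee_rot: [0.724, 0.69, 0.0, -0.0]
ft_force: [-0.8, -0.5, -3.1]
width: 0.0182
```

Run:
```python
from h import *
s=bot.read_state();M=R.from_quat(s["ee_rot"]).as_matrix();print(s["clock"],s["tcp_pos"],M.round(4),s["ft_force"])
c=cam("wrist");im=snap("wrist","w8.png")
d=snap("side","d8.png");cv2.imwrite("pics/d8c.png",cv2.resize(d[130:290,220:420],None,fx=4,fy=3.75,interpolation=2))
```

```text
15.6333 [0.46926941 0.04445016 0.09211236] [[ 0.0488  0.9988  0.    ]
 [ 0.9988 -0.0488  0.    ]
 [ 0.      0.     -1.    ]] [-0.75085081 -0.50071289 -3.06484333]
```

View pics/w8.png

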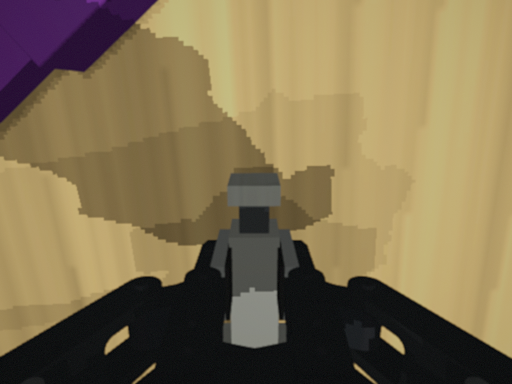

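View pics/d8c.png

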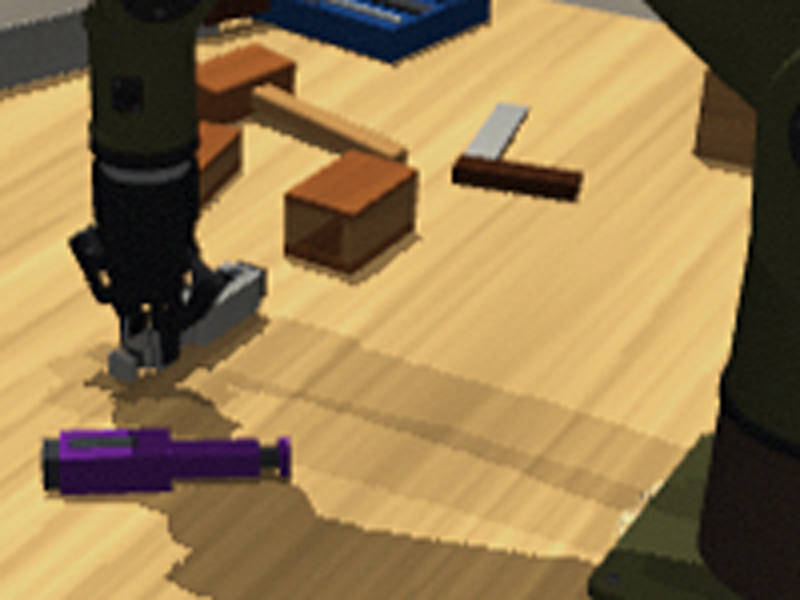

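>>> servo_tool([
  [[-12,0,0,0,0,0],[-20,0,0,0,0,0],[-20,0,0,0,0,0],[-18,0,0,0,0,0],[-10,0,0,0,0,0],[0,0,0,0,0,0],[0,0,0,0,0,0]],
])

```text
clock: 16.32
tcp_pos: [0.4654, -0.0353, 0.0922]
ee_rot: [0.724, 0.689, 0.0, -0.0]
ft_force: [0.2, 0.0, -3.2]
width: 0.0176
```

Run:
```python
from h import *
s=bot.read_state();M=R.from_quat(s["ee_rot"]).as_matrix();p=s["tcp_pos"];print(s["clock"],p,M[:,0].round(4),s["ft_force"],"line x",.459+(p[1]+.1797)*np.tan(np.radians(2.6)))
d=snap("side","d9.png");cv2.imwrite("pics/d9c.png",cv2.resize(d[160:240,240:340],None,fx=7,fy=7,interpolation=2))
d=snap("scene","s9.png");cv2.imwrite("pics/s9c.png",cv2.resize(d[150:270,150:270],None,fx=5,fy=5,interpolation=2))
```

```text
16.3167 [ 0.46541705 -0.03527642  0.09218639] [4.920e-02 9.988e-01 8.000e-04] [ 0.19005689  0.04103908 -3.18926373] line x 0.4655582364064685
```

View pics/d9c.png

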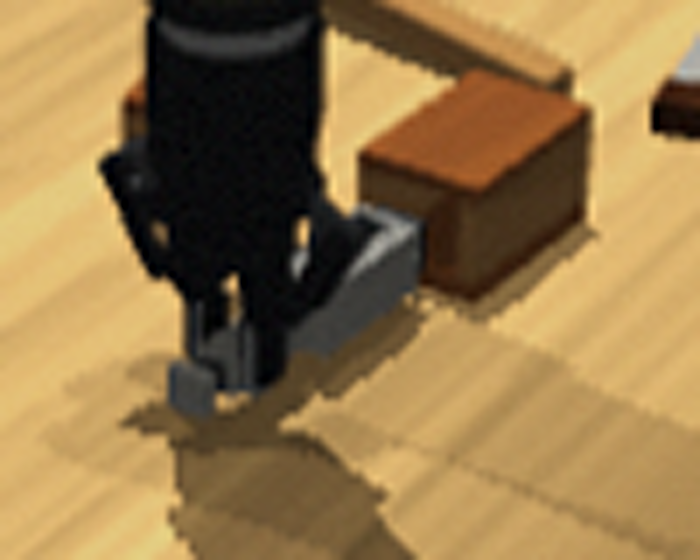

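View pics/s9c.png

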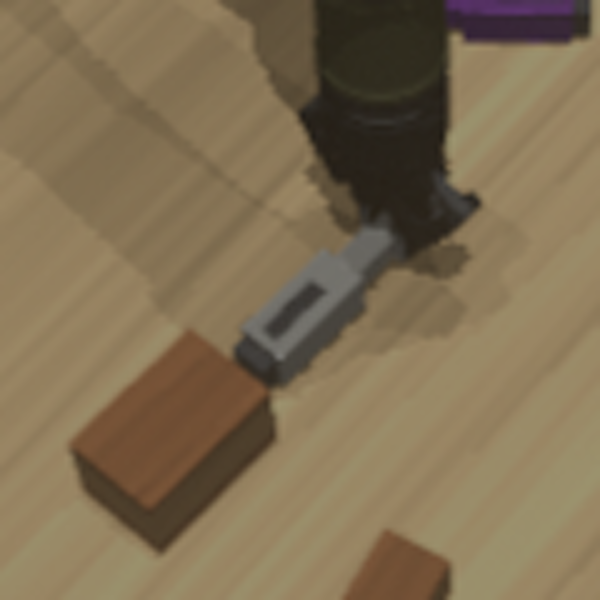

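>>> servo_tool([
  [[-8,0,0,0,0,0],[-8,0,0,0,0,0],[-8,0,0,0,0,0],[-8,0,0,0,0,0],[-8,0,0,0,0,0],[0,0,0,0,0,0]],
])

```text
clock: 16.92
tcp_pos: [0.4629, -0.0782, 0.0922]
ee_rot: [0.725, 0.688, -0.001, 0.001]
ft_force: [-0.8, -0.7, -2.4]
width: 0.0178
```

>>> servo_tool([
  [[-8,0,0,0,0,0],[-10,0,0,0,0,0],[-10,0,0,0,0,0],[-8,0,0,0,0,0],[-6,0,0,0,0,0],[0,0,0,0,0,0],[0,0,0,0,0,0]],
])

```text
clock: 17.5
tcp_pos: [0.4614, -0.1171, 0.0922]
ee_rot: [0.724, 0.69, 0.0, -0.0]
ft_force: [0.9, -0.4, -3.5]
width: 0.018
```

>>> servo_tool([
  [[-6,0,1,0,0,0],[-6,0,1,0,0,0],[-4,0,0,0,0,0],[0,0,0,0,0,0],[0,0,0,0,0,0]],
])

```text
clock: 17.92
tcp_pos: [0.4606, -0.1334, 0.0902]
ee_rot: [0.724, 0.69, -0.0, 0.0]
ft_force: [0.5, -0.3, -3.9]
width: 0.0182
```

>>> servo_tool([
  [[-1.5,0,0,0,0,0],[-1.5,0,0,0,0,0],[-1,0,0,0,0,0],[0,0,0,0,0,0],[0,0,0,0,0,0]],
])

```text
clock: 18.33
tcp_pos: [0.4605, -0.1364, 0.0902]
ee_rot: [0.724, 0.69, 0.0, -0.0]
ft_force: [-1.1, 2.3, -3.5]
width: 0.018
```

>>> servo_tool([
  [[-1,0,0,0,0,0],[-1,0,0,0,0,0],[0,0,0,0,0,0],[0,0,0,0,0,0]],
])

```text
clock: 18.67
tcp_pos: [0.4605, -0.1367, 0.0902]
ee_rot: [0.723, 0.691, 0.002, -0.001]
ft_force: [-1.1, 6.8, -2.7]
width: 0.018
```

>>> servo_tool([
  [[0,0,1,0,0,0],[0,0,0.5,0,0,0],[0,0,0,0,0,0],[0,0,0,0,0,0]],
])

```text
clock: 19.0
tcp_pos: [0.4605, -0.1366, 0.0895]
ee_rot: [0.723, 0.691, 0.002, -0.001]
ft_force: [-1.9, 7.8, 7.4]
width: 0.0179
```

Run:
```python
from h import *
s=bot.read_state();print(s["clock"],s["tcp_pos"],s["ft_force"])
d=snap("scene","s10.png");cv2.imwrite("pics/s10c.png",cv2.resize(d[180:280,150:270],None,fx=6,fy=6,interpolation=2))
cv2.imwrite("pics/w10.png",snap("wrist","w10.png"))
```

```text
19.0 [ 0.46049365 -0.13661216  0.08950658] [-1.94343966  7.84071727  7.41852787]
```

View pics/s10c.png

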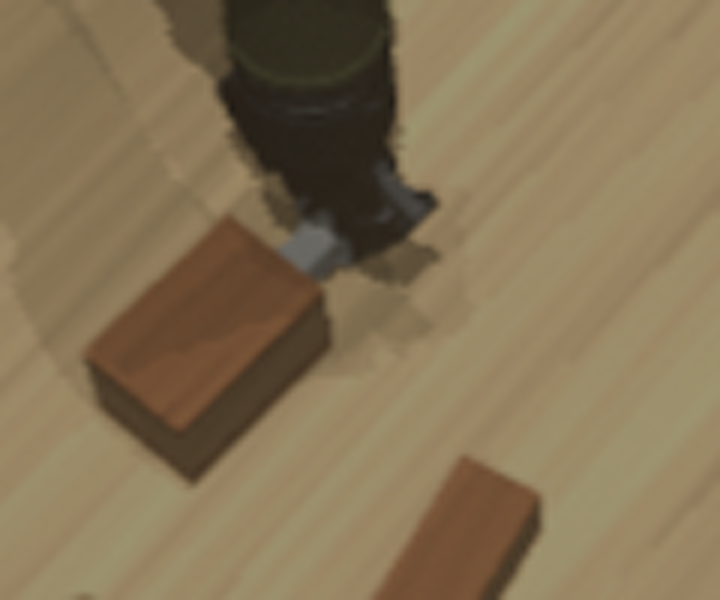

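View pics/w10.png

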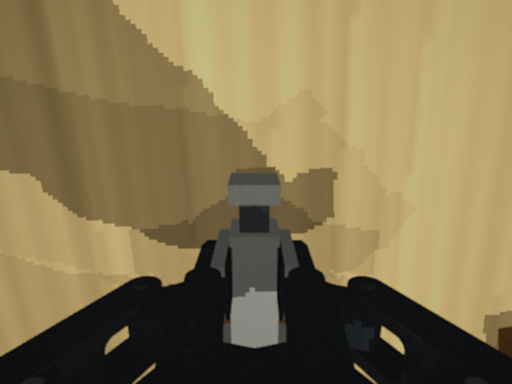

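>>> servo_tool([
  [[0,0,0,0,0,0],[0,0,0,0,0,0],[0,0,0,0,0,0],[0,0,0,0,0,0],[0,0,-15,0,0,0],[0,0,-30,0,0,0],[0,0,-40,0,0,0],[0,0,-40,0,0,0]],
], gripper=85)

```text
clock: 19.77
tcp_pos: [0.4594, -0.1394, 0.2147]
ee_rot: [0.724, 0.69, -0.001, -0.001]
ft_force: [1.0, -0.7, 0.6]
width: 0.085
```

>>> servo_tool([
  [[25,0,-35,0,0,0],[35,0,-35,0,0,0],[15,0,-10,0,0,0],[0,0,0,0,0,0],[0,0,0,0,0,0],[0,0,0,0,0,0]],
])

```text
clock: 20.27
tcp_pos: [0.4628, -0.0719, 0.2859]
ee_rot: [0.724, 0.689, -0.002, -0.0]
ft_force: [0.0, -0.2, -0.7]
width: 0.085
```

Run:
```python
from h import *
s=bot.read_state();print(s["clock"],s["tcp_pos"],s["ft_force"])
c=cam("wrist");w=snap("wrist","w11.png")
for l in("chisel_shank","chisel","guard"):
    for d in vision.tip_of("wrist",l)[:2]:
        v,u=d["pixel"];print(l,round(u,1),round(v,1),round(d["confidence"],2),atz(c,u,v,0 if l=="guard" else .029).round(4))
d=snap("scene","s11.png");snap("side","d11.png")
```

```text
20.2667 [ 0.46278314 -0.07191339  0.28589604] [ 0.01771879 -0.15842057 -0.73566446]
chisel_shank 255.6 225.8 0.92 [ 0.4595 -0.1395  0.029 ]
chisel 257.1 263.3 0.69 [ 0.459  -0.1834  0.029 ]
guard 258.9 249.9 0.67 [ 0.4613 -0.1821  0.    ]
```

View pics/w11.png

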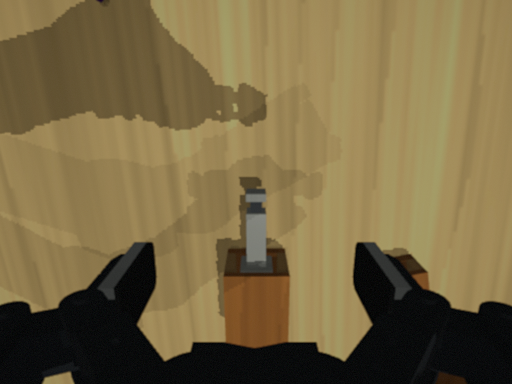

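View pics/s11.png

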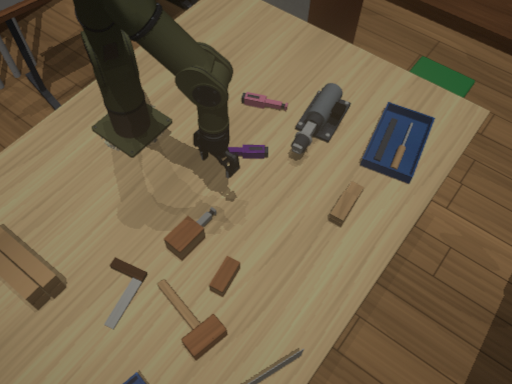

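Run:
```python
from h import *
c=cam("wrist");a=cv2.imread("pics/w11.png");cv2.imwrite("pics/w11c.png",cv2.resize(a[175:290,215:300],None,fx=5,fy=5,interpolation=2))
for y in(-.176,-.180,-.183,-.186):
    print(y,proj(c,[.459,y,.039]),proj(c,[.459,y,.046]),proj(c,[.459,y+.081,.039]),proj(c,[.459,y,.062]))
```

```text
-0.176 [255.9412591  262.65934982] [255.95803163 265.98814704] [252.00971738 189.09204933] [255.99891992 274.10312964]
-0.18 [256.12260019 266.05261772] [256.1428186  269.43635334] [252.21624961 192.95669574] [256.19209712 277.68356157]
-0.183 [256.25786876 268.58377339] [256.28064312 272.0082196 ] [252.37025294 195.83841745] [256.3361427  280.35336634]
-0.186 [256.3925103 271.1031959] [256.41781648 274.56793505] [252.52349473 198.70588921] [256.4794765 283.0099785]
```

View pics/w11c.png

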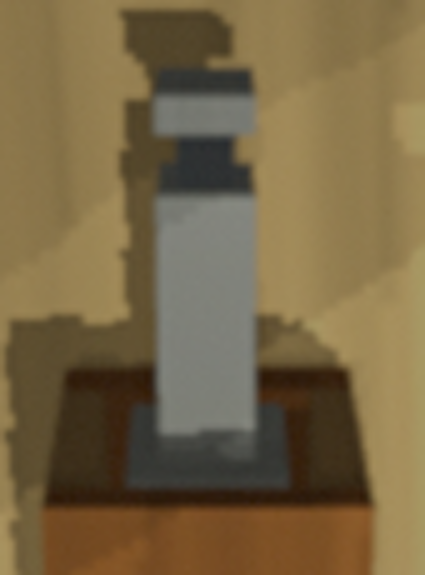

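Run:
```python
from h import *
print(job.finish_job())
```

```text
the job is handed in; nothing more can be done
None
```

The chisel is fully home in the larger guard box, and I handed the job in at about 20 s of the 58 s allowed.

- **Release:** I gripped the collar and pulled it back. I measured about 9 mm of tool travel at first and almost 12 mm after a further pull. The chisel sprang out about 20 mm.
- **Draw and lay down:** I drew the chisel straight out of the socket, laid it flat on the bench and let go.
- **Slide home:** I took it again by the shank and slid it into the box until it met the back (about 7 N) and rested on the pocket floor. I then opened the gripper and backed the arm clear.

**Last checks:**
- **Fit:** The final wrist picture shows the shoulder about 3 to 5 mm inside the mouth, with only the shank, neck and end ridge outside.
- **Bystanders:** The mallet, lap joint and try square look unmoved in the scene picture. I compared them by eye and did not measure them.
- **Forces:** The highest wrist force shown after any move was about 23 N, when the chisel met the bench; I read it only at the end of each move.

**Disagreement:** The scene and side cameras put the spindle axis about 1 cm and 6° away from the wrist camera's measurement. I used the wrist camera, and the grips agreed with it.

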